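Shift the test gauge to the other test nipple

ROBOT

A 6-joint arm with a two-finger parallel gripper is mounted at the origin on a cart in front of the work surface, level with it; the furniture and walls round the work are solid. World frame = base frame: x ahead of the robot, y to its left, z up, the work surface at z = 0. Lengths are in mm, angles in rad, forces in N, time in s.
With the tool pointing down it reaches from about 400 to 925 mm from the base axis. Payload 12.5 kg.
Tool frame: the origin (TCP) lies at the very end of the fingers, on their centre line; the grasp point (between the pads) lies 19 mm behind it; z points along the fingers, y is the line along which they close (so a half turn about z gives the same grasp; the last joint's range is limited). The gripper opens to 95 mm and grips with 3 to 60 N. Pads are 20 mm wide; open, the fingers measure 119 mm over their backs; the gripper's body (75 mm by 180 mm) begins 59 mm behind the grasp point.
Start: joints at [1.224, 0.491, 1.559, -0, 1.092, -0.106], TCP at [149.031, 606.99, 214.661] pointing down, gripper open.
Joint ranges: [-3.1, 3.1], [-0.84, 2.19], [0.05, 2.79], [-1.13, 4.28], [0.06, 2.93], [-2.69, 2.69]. Speed limits (rad/s): [2.22, 2.22, 2.79, 3.14, 3.14, 3.14].

INTERFACE

Orientations are given as [roll, pitch, yaw] about the fixed x, y, z axes, in that order (R = Rz(yaw) Ry(pitch) Rx(roll)).
In Python, from cell import env, eyes, status gives the robot as it stands (env), with the cameras (eyes) and the readings (status).
- The arm moves only by the shell command python3 steer.py 'ROWS'. ROWS is a JSON list of rows, 1 to 5 of them, each an object with the fields x, y, z (the shift in a scale on which 1.0 is 200 mm), rz (a turn about the tool's z in shares of pi/2 rad (1.0 is pi/2 rad)), finger_gap (the opening from 0.0 (shut) to 1.0 (fully open)); a field left out counts as zero (the opening has to be given); each row is the pose to reach, as a shift and turn from the pose commanded when the command began, along the tool's axes at that moment; what a row does not reach only later rows make up. A row lasts 1/12 s, in which the tool goes at most 41.7 mm and 0.125 rad, less where a joint would pass 70% of its speed; a pose out of reach is approached as far as the arm can. The fingers move at their own pace and stop on an object; the grip force is fixed at half the most. Time passes only in rows, so rows that do not move let the fingers close. It prints the time, the measured TCP pose, the force, the opening and the grip force at its end. No shift or turn number may pass 1 either way. Input that does not fit is refused with a message, and nothing moves.
- status.state(): the state, without advancing time (a new reading comes with each control period).
- eyes.read_camera(name): name is "side" or "top" or "wrist"; returns (picture, depth): 480x640x3 uint8, red, green, blue; 480x640 float32, mm along the optical axis (not along the pixel's ray), 0 where there is no reading.
- eyes.camera_info(name): a dict with "vertical_fov" (degrees; the focal length in pixels is half the picture's height over the tangent of half this angle, whatever the lens; pixels are square), "cx", "cy" (the principal point, pixels), "dist_coeffs" ([k1, k2, p1, p2, k3] as OpenCV has them; the pictures are not rectified), "origin" and "attitude" of the camera in the world. Camera axes: x right, y down, z forward; pixel columns grow to the right and rows downward; lengths in mm; the calibration is good to about 2 mm. A picture is of the moment at which its call begins: read the wrist's pose just before it. camera_info takes no time and is no camera call; for the wrist camera it gives the pose at the moment of the call.
- env.job_done(): hands the job in; it is judged then, once.
The state is a dict: "t": time; "joints": joint angles; "qvel": joint speeds; "tau": joint torques, N m; "eef_pos": TCP position; "tcp_rot": TCP orientation; "ft_force": force on the tool from outside, world axes, zero at the start; "moment": the same for the moment, N m; "opening": opening from 0.0 (shut) to 1.0 (fully open); "grip_force": force on a finger pad.
Only numpy, scipy, OpenCV 4.12 (cv2) and the standard library are available. Lean on these libraries where they do the work, as an engineer would, in place of code of your own. Each camera call takes 0.05 s, during which the arm holds its last target. There are 200 camera calls.

TASK

Move the test gauge from the nipple on the air reservoir to the nipple on the valve block. Release it by drawing its sprung sleeve back (up), lift it off and stand it upright on the worktop, letting go so that the sleeve is free and sprung forward; then press it by its dial case straight down onto the valve block's nipple until it is fully home and locked, with the sleeve snapped forward again. Keep the gauge upright, and leave the wrench, the tape roll and the hex keys where they are.

Things in the scene. Friction and masses are not known exactly. Their poses are not given: they have to be found in the camera images.
- gauge: test gauge, 78 mm tall, 0.4 kg: female quick coupling, mouth down, under a dial case; white dial faces up. Origin: centre of its flat foot, on which it stands; z up its axis. Brass nose 40 mm diameter from z = 0 to 20 mm; ribbed steel sleeve 46 mm diameter, 21 to 49 mm; hexagon to 60 mm; case to 78 mm. Bore 25 mm, tapering out to 33 mm at the mouth. Fully home: foot on the nipple's shoulder
- gauge_sleeve (a joint): how far the sleeve is drawn back (up, towards the dial): 0 = forward, locked; 0.008 m = fully back; the pawls let go at about 0.005. Spring: 6 N at 0, 9 N at 0.008. Locked, the gauge can be lifted only about 2 mm off the shoulder
- sleeve_mid (a point): centre of the sleeve, on the axis, 35 mm above the foot when forward. Grip the sleeve round here from above, fingers straddling the narrower case, and pull straight up: the sleeve slides back 8 mm to its stop, the lock lets go and the gauge comes off. Held by the sleeve it cannot be pushed on, since the sleeve must be free to move
- case_mid (a point): centre of the dial case (black with a steel rim, 42 mm diameter, 60 to 78 mm above the foot), on the axis, 69 mm above the foot. To press the gauge on, grip here with the fingertips no lower than 58 mm above the foot, clear of the sleeve; pressing takes about 10 N, and the sleeve rises and snaps forward on the way
- reservoir_nipple (a point): on the air reservoir, where the gauge starts: centre of the nipple's flat shoulder, 91 mm above the worktop; z up. The nipple rises 40 mm above it: 23 mm diameter with a groove, then a tapered nose that ends 9 mm wide
- valve_nipple (a point): on the valve block, the same nipple, bare: centre of its flat shoulder, 61 mm above the worktop; z up. 40 mm from the block's centre along the block's -y; towards the block's other end stand two black solenoid coils, up to 87 mm above the worktop, the nearer one's side 41 mm from the nipple's axis
- reservoir: grey steel air reservoir, a tank 68 mm in diameter and 150 mm long along its y, on two feet 74 mm long in x, fixed; origin on the worktop under its nipple
- valve_block: aluminium valve block, 150 mm along its y, 72 mm along x over the base plate, 52 mm high, fixed; origin on the worktop at its centre
- table_front (a point): foremost line of the blue router table that stands fixed behind the work: this point lies below its middle, on the worktop, and the table reaches 0.31 m to each side in y, 0.38 m up, and away from the robot (its legs' feet and top edge start 10 to 30 mm farther back, a crank and a switch hang here). Keep hand and wrist in front of it
- wrench: open-end wrench, 180 mm, lying on the worktop; bystander, origin at its middle
- tape_roll: black tape roll, 53 mm across and 19 mm high; bystander, origin at its underside
- hex_keys: red folding hex key set, 95 x 34 x 24 mm; bystander, origin at its underside

How it is judged (in metres and radians):
On the way, in this order (a step that is already met when the one before it is completed fails the run):
1. the sleeve is drawn back while the gauge sits on the reservoir's nipple (value of joint gauge_sleeve above 0.0045 m and horizontal distance between gauge and reservoir_nipple below 0.006 m and z of gauge in the frame of reservoir_nipple below 0.02 m).
2. the gauge stands upright on the worktop, let go, its sleeve sprung forward (height (world z) of gauge below 0.004 m and angle between gauge's own z axis and vertical below 0.08 rad and value of joint gauge_sleeve below 0.0015 m and contact force between the fingers and gauge below 0.1 N and linear speed of gauge below 0.02 m/s), for 0.2 s.
At the end, for the whole second after the job is handed in: the gauge sits upright on the valve block's nipple, its foot within 3 mm of the shoulder, centred within 4 mm and tilted less than 0.06 rad, its sleeve within 1.5 mm of fully forward, at rest (z of gauge in the frame of valve_nipple between -0.003 and 0.003 m and horizontal distance between gauge and valve_nipple below 0.004 m and angle between gauge's own z axis and vertical below 0.06 rad and value of joint gauge_sleeve below 0.0015 m and linear speed of gauge below 0.01 m/s); the robot touches nothing.
It fails at once if the gauge tips over or is tilted by more than 0.6 rad (angle between gauge's own z axis and vertical above 0.6 rad).
It fails at once if the wrench, the tape roll or the hex keys are moved by more than 20 mm (distance of any of wrench, tape_roll, hex_keys from where it was at the start of the episode above 0.02 m).
It also fails if it takes over 58 s, if anything falls off the work surface, if the arm or the gripper's body presses on something with over 40 N, if the wrist force passes 120 N, or if a joint passes its speed limit or range.

## Working session

There is one attempt and no reset: what is moved stays moved. The work goes in short steps, Python scripts to look and compute and a shell command to move; the robot and the scene stay as the last step left them, time stands still between calls to the robot, and variables do not carry over. Pictures are saved under pics/ and viewed, at most 10 in all, crops included, and the job is handed in when it is done.

```bash
ls; mkdir -p pics; python3 - <<'E'
from cell import env, eyes, status
import cv2,numpy as np
s=status.state();print({k:np.round(v,3) for k,v in s.items()})
for n in("top","side"):
    im,d=eyes.read_camera(n);cv2.imwrite(f"pics/{n}.png",im[...,::-1]);np.savez(f"/tmp/{n}.npz",im=im,d=d);print(n,eyes.camera_info(n))
E
```

```text
cell.py
pics
steer.py
{'t': np.float64(0.0), 'joints': array([ 1.224,  0.492,  1.559,  0.   ,  1.092, -0.106]), 'qvel': array([ 0.001, -0.001,  0.002, -0.001,  0.001,  0.001]), 'tau': array([-1.0000e-03, -6.1266e+01, -2.5817e+01,  6.9000e-02,  4.8000e-02,
       -0.0000e+00]), 'eef_pos': array([148.933, 606.74 , 214.056]), 'tcp_rot': array([-3.14 , -0.   ,  2.901]), 'ft_force': array([-0.193, -0.398,  0.583]), 'moment': array([-0.011,  0.018,  0.006]), 'grip_force': np.float64(0.0), 'opening': np.float64(0.998)}
top {'vertical_fov': 48.148309573313306, 'cx': 319.0959225955571, 'cy': 234.39227302234852, 'dist_coeffs': array([-0.08286112,  0.        ,  0.        ,  0.        ,  0.        ]), 'origin': array([ 373.04736427,   96.38692834, 1212.79830164]), 'attitude': array([-2.96913628, -0.00908863, -1.56387632])}
side {'vertical_fov': 51.636778942457504, 'cx': 316.6862350187721, 'cy': 233.78228113665637, 'dist_coeffs': array([-0.0113757,  0.       ,  0.       ,  0.       ,  0.       ]), 'origin': array([ 107.84976217, -818.05107072,  687.41268086]), 'attitude': array([-2.09032521, -0.00632546, -0.46371596])}
```

View pics/top.png

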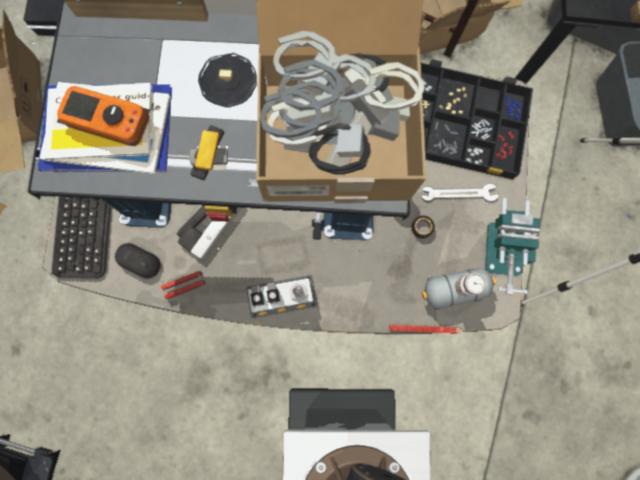

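View pics/side.png

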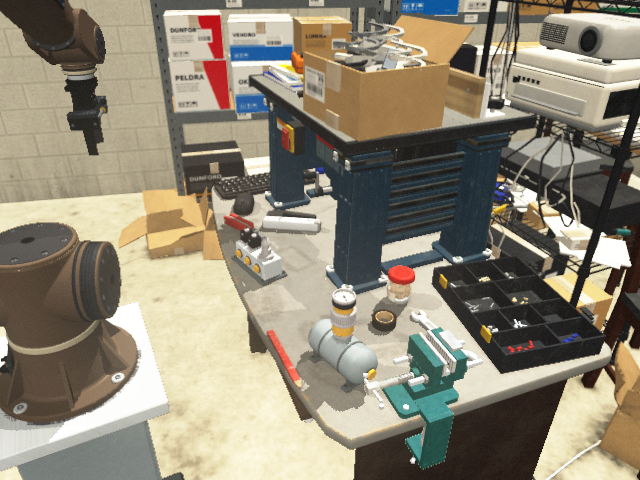

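The top picture shows the gauge on the reservoir at about (475,284). The valve block is at (283,297) with its nipple near (299,290), the tape at (424,226), the wrench at (460,193) and the hex keys at (184,286). The side view shows the gauge at (343,310) and the block at (260,255).

```bash
cat >h.py <<'E'
import numpy as np,cv2
from scipy.spatial.transform import Rotation as R
from cell import env, eyes, status
def K(i):
    f=240/np.tan(np.radians(i["vertical_fov"]/2));return np.array([[f,0,i["cx"]],[0,f,i["cy"]],[0,0,1.]])
def rays(i,uv):
    p=cv2.undistortPoints(np.asarray(uv,float).reshape(-1,1,2),K(i),i["dist_coeffs"])[:,0]
    return np.c_[p,np.ones(len(p))]@R.from_euler("xyz",i["attitude"]).as_matrix().T
def cloud(i,d):
    v,u=np.mgrid[:480,:640];r=rays(i,np.c_[u.ravel(),v.ravel()])
    P=i["origin"]+r*d.reshape(-1,1);P[d.ravel()==0]=np.nan
    return P.reshape(480,640,3)
def atz(i,uv,z):
    r=rays(i,uv);o=i["origin"];return o+r*((z-o[2])/r[:,2])[:,None]
def px(i,P):
    M=R.from_euler("xyz",i["attitude"]).as_matrix().T
    return cv2.projectPoints(np.asarray(P,float).reshape(-1,3)@M.T-M@i["origin"],np.zeros(3),np.zeros(3),K(i),i["dist_coeffs"])[0][:,0]
E
python3 - <<'E'
from h import *
T=np.load("/tmp/top.npz");S=np.load("/tmp/side.npz");it,is_=eyes.camera_info("top"),eyes.camera_info("side")
C=cloud(it,T["d"]);D=cloud(is_,S["d"])
def rep(n,C,a,b,lo,hi):
    q=C[a[1]:b[1],a[0]:b[0]].reshape(-1,3);q=q[(q[:,2]>lo)&(q[:,2]<hi)]
    print(n,len(q),q.mean(0).round(1),q.min(0).round(1),q.max(0).round(1),q[:,2].std().round(1))
rep("worktop",C,(330,250),(400,300),-30,30)
rep("dial t",C,(455,265),(495,305),155,185)
rep("dial s",D,(320,280),(365,350),160,185)
rep("block",C,(240,270),(325,325),42,60)
rep("coils",C,(240,270),(290,325),75,100)
rep("nip",C,(287,270),(325,325),75,110)
rep("nip s",D,(225,215),(290,290),90,110)
rep("tape",C,(408,212),(440,242),10,30)
rep("wrench",C,(415,175),(500,210),3,30)
rep("hex",C,(160,268),(210,303),8,40)
q=C[270:325,240:325].reshape(-1,3);q=q[(q[:,2]>42)&(q[:,2]<60)]
print(cv2.minAreaRect(q[:,:2].astype(np.float32)))
q=C[265:315,415:500].reshape(-1,3);q=q[(q[:,2]>20)&(q[:,2]<75)]
print("res",cv2.minAreaRect(q[:,:2].astype(np.float32)))
a=cv2.resize(T["im"][260:330,410:500],None,fx=4.4,fy=4.4,interpolation=2);b=cv2.resize(T["im"][260:330,240:330],None,fx=4.4,fy=4.4,interpolation=2)
c=cv2.resize(S["im"][270:400,270:400],(396,396));e=cv2.resize(S["im"][210:290,220:300],(396,396))
m=np.vstack([np.hstack([a,b]),np.hstack([c,e])[:280]])
cv2.imwrite("pics/crop.png",m[...,::-1]);print(m.shape)
E
```

```text
worktop 3490 [ 4.931e+02 -1.670e+01 -1.000e-01] [437.1 -96.7 -10.1] [550.2  61.8   8. ] 2.3
dial t 361 [ 460.9 -218.4  165.4] [ 441.1 -239.8  155.4] [ 480.8 -198.5  175.3] 3.0
dial s 375 [ 461.9 -221.7  166.1] [ 441.1 -242.   160.1] [ 482.8 -198.9  171.5] 2.5
block 853 [440.1 163.7  52.2] [401.4 101.5  42. ] [477.4 240.   60. ] 2.8
coils 415 [440.9 201.5  81.7] [418.8 170.3  75.1] [468.1 230.5  93.4] 3.3
nip 100 [449.2 130.5  95.8] [438.2 120.2  75.6] [461.1 141.1 102.7] 4.8
nip s 52 [449.8 126.7  96.6] [440.7 118.6  90.3] [461.7 138.  102.6] 3.7
tape 245 [ 602.2 -148.6   17.8] [ 577.3 -175.5   10. ] [ 628.5 -123.2   24. ] 2.7
wrench 788 [ 685.3 -242.9    6.5] [ 645.7 -334.2    3. ] [ 729.5 -134.8   14. ] 2.4
hex 572 [465.1 388.9  21.2] [434.7 342.3   8.1] [496.6 438.5  30.4] 4.6
((438.4652099609375, 169.73187255859375), (57.6456413269043, 134.46920776367188), 11.03883171081543)
res ((462.20379638671875, -223.88101196289062), (67.31598663330078, 174.72711181640625), 11.796469688415527)
(588, 792, 3)
```

View pics/crop.png

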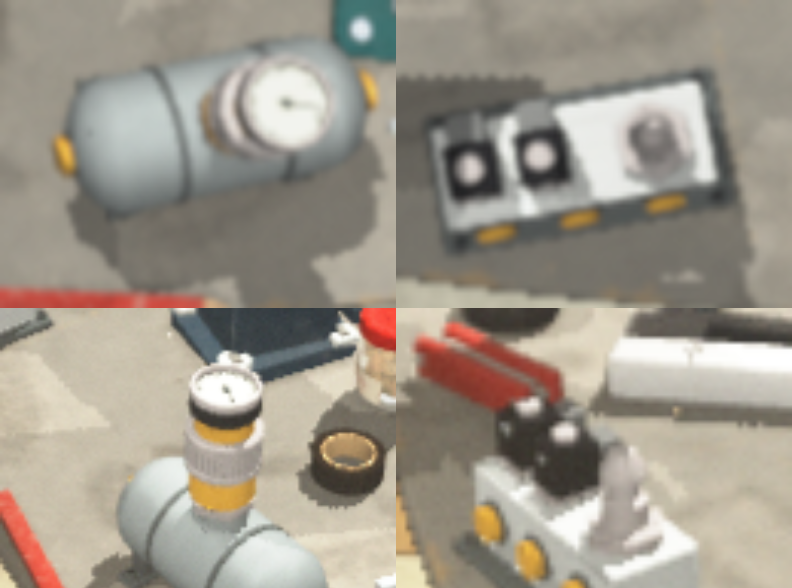

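The crop shows the dial centre at about (475,283) in the top picture and the nipple tip at about (299,289). I'll go over the valve block first and look with the wrist camera.

The rows are not in the units I measure in: shifts go in shares of 200 mm and turns go in shares of pi/2 rad. I convert before sending: -145 mm / 200 = -0.725, -140 mm / 200 = -0.7.

```bash
cat >>h.py <<'E'
def go(x,y,z,yaw=None):
    s=status.state();r=R.from_euler("xyz",s["tcp_rot"]);p=s["eef_pos"]
    print("t",round(s["t"],2),"tcp",p.round(1),"rot",s["tcp_rot"].round(3),"F",s["ft_force"].round(1),"op",round(s["opening"],3),"shift",r.inv().apply(np.array([x,y,z])-p).round(1))
E
python3 steer.py '[{"x":-0.125,"y":-0.12,"z":-0.025,"finger_gap":1},{"x":-0.275,"y":-0.265,"z":-0.05,"finger_gap":1},{"x":-0.425,"y":-0.41,"z":-0.075,"finger_gap":1},{"x":-0.575,"y":-0.555,"z":-0.1,"finger_gap":1},{"x":-0.725,"y":-0.7,"z":-0.125,"finger_gap":1}]'
python3 steer.py '[{"x":-0.145,"y":-0.14,"z":-0.025,"finger_gap":1},{"x":-0.29,"y":-0.28,"z":-0.05,"finger_gap":1},{"x":-0.435,"y":-0.42,"z":-0.075,"finger_gap":1},{"x":-0.58,"y":-0.56,"z":-0.1,"finger_gap":1},{"x":-0.725,"y":-0.7,"z":-0.1,"finger_gap":1}]'
python3 steer.py '[{"x":-0.145,"y":-0.14,"z":-0.025,"finger_gap":1},{"x":-0.29,"y":-0.28,"z":-0.05,"finger_gap":1},{"x":-0.435,"y":-0.42,"z":-0.05,"finger_gap":1},{"x":-0.55,"y":-0.55,"z":-0.05,"finger_gap":1},{"x":-0.575,"y":-0.565,"z":-0.05,"finger_gap":1}]'
python3 - <<'E'
from h import *
go(449,129,260)
i=eyes.camera_info("wrist");im,d=eyes.read_camera("wrist");print(i,px(i,[[449,129,101],[449,129,61]]))
cv2.imwrite("pics/w1.png",im[...,::-1]);np.savez("/tmp/w1.npz",im=im,d=d,o=i["origin"],a=i["attitude"])
E
```

```text
t: 0.52
eef_pos: [256.1, 435.9, 239.4]
tcp_rot: [-3.141, -0.0, 2.901]
ft_force: [1.4, 1.3, 0.0]
opening: 1.0
grip_force: 0.0
t: 0.93
eef_pos: [363.9, 265.5, 260.3]
tcp_rot: [3.141, 0.001, 2.901]
ft_force: [0.5, 1.2, 0.0]
opening: 1.001
grip_force: 0.0
t: 1.35
eef_pos: [449.7, 126.1, 269.3]
tcp_rot: [-3.141, 0.0, 2.897]
ft_force: [-0.4, 1.0, -0.3]
opening: 0.999
grip_force: 0.0
t 1.35 tcp [449.7 126.1 269.3] rot [-3.141  0.     2.897] F [-0.4  1.  -0.3] op 0.999 shift [1.3 2.6 9.3]
{'vertical_fov': 60.84392861094138, 'cx': 316.7820077731976, 'cy': 235.97695637621953, 'dist_coeffs': array([-0.08533268,  0.        ,  0.        ,  0.        ,  0.        ]), 'origin': array([379.87099572, 141.81243351, 438.91154258]), 'attitude': array([2.88420286e+00, 3.26614327e-04, 1.32560481e+00])} [[322.07177803 214.44930057]
 [321.55081559 205.77464267]]
```

View pics/w1.png

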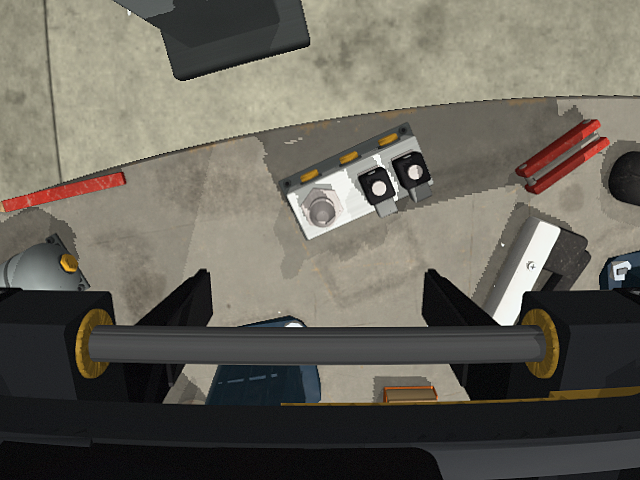

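The wrist picture shows the valve nipple tip at about (323,211), within 3 px of the predicted (322,214), and the coils at (378,188) and (411,172). Next I'll go over the gauge.

```bash

python3 steer.py '[{"x":-0.04,"y":-0.14,"finger_gap":1},{"x":-0.09,"y":-0.33,"finger_gap":1},{"x":-0.14,"y":-0.52,"finger_gap":1},{"x":-0.19,"y":-0.71,"finger_gap":1},{"x":-0.24,"y":-0.9,"finger_gap":1}]'
python3 steer.py '[{"x":-0.05,"y":-0.19,"finger_gap":1},{"x":-0.1,"y":-0.38,"finger_gap":1},{"x":-0.15,"y":-0.57,"finger_gap":1},{"x":-0.22,"y":-0.73,"finger_gap":1},{"x":-0.23,"y":-0.765,"finger_gap":1}]'
python3 - <<'E'
from h import *
go(461,-220,250)
i=eyes.camera_info("wrist");im,d=eyes.read_camera("wrist");print(px(i,[[461,-220,169]]))
cv2.imwrite("pics/w2.png",im[...,::-1])
C=cloud(i,d).reshape(-1,3);m=(C[:,2]>164)&(C[:,2]<174)&(np.hypot(C[:,0]-461,C[:,1]+220)<40);q=C[m]
print("dial",len(q),q.mean(0),cv2.minEnclosingCircle(q[:,:2].astype(np.float32)))
W=np.load("/tmp/w1.npz");j=dict(i,origin=W["o"],attitude=W["a"]);C=cloud(j,W["d"]).reshape(-1,3)
for lo,hi in((96,105),(88,96),(66,86)):
    q=C[(C[:,2]>lo)&(C[:,2]<hi)&(np.hypot(C[:,0]-449,C[:,1]-129)<17)];print("nip",len(q),q.mean(0),cv2.minEnclosingCircle(q[:,:2].astype(np.float32)))
for im,c,n in((im,px(i,[[461,-220,169]])[0],"g"),(W["im"],(322,212),"n")):
    u,v=int(c[0]),int(c[1]);k=cv2.resize(im[v-40:v+40,u-50:u+50],(400,320),interpolation=2);cv2.imwrite(f"/tmp/{n}.png",k[...,::-1]);print(n,u-50,v-40)
cv2.imwrite("pics/c2.png",np.hstack([cv2.imread("/tmp/g.png"),cv2.imread("/tmp/n.png")]))
E
```

```text
t: 1.82
eef_pos: [451.0, -56.8, 269.4]
tcp_rot: [3.141, -0.0, 2.902]
ft_force: [1.8, 0.6, 0.6]
opening: 1.004
grip_force: 0.0
t: 2.23
eef_pos: [460.4, -218.9, 269.1]
tcp_rot: [-3.141, 0.0, 2.899]
ft_force: [-1.1, 0.1, -0.3]
opening: 0.998
grip_force: 0.0
t 2.23 tcp [ 460.4 -218.9  269.1] rot [-3.141  0.     2.899] F [-1.1  0.1 -0.3] op 0.998 shift [-0.8 -0.9 19.1]
[[318.13897768 237.90996141]]
dial 2179 [ 462.11620735 -222.35760105  166.02850743] ((462.175537109375, -222.19139099121094), 21.229711532592773)
nip 284 [449.8876932  128.76702249  99.16566363] ((450.3916320800781, 128.8733367919922), 8.696388244628906)
nip 265 [448.43233229 128.91786047  92.77205712] ((450.4730529785156, 128.69589233398438), 11.543449401855469)
nip 69 [442.61910521 130.31050411  72.64689627] ((447.51910400390625, 129.6761016845703), 11.004864692687988)
g 268 197
n 272 172
```

View pics/c2.png

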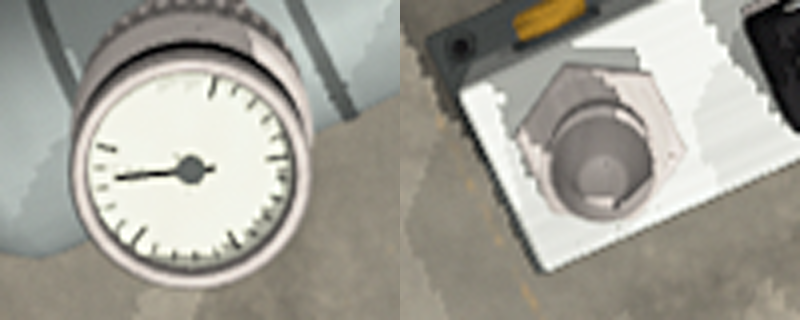

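The crop shows the dial centre at about (315.6,238.9) in the wrist picture. The nipple's tip face is at about (321.6,216.1) in the earlier one.

```bash
python3 - <<'E'
from h import *
i=eyes.camera_info("wrist");W=np.load("/tmp/w1.npz");j=dict(i,origin=W["o"],attitude=W["a"])
print(atz(i,[[315.6,238.9]],169),atz(j,[[321.6,216.1]],101))
t=eyes.camera_info("top");print("top",atz(t,[[475.07,283.0]],169),px(t,[[461,-222,169],[449,129,101]]))
go(461.5,-221.8,250)
E
```

```text
[[ 460.82990641 -220.74761198  169.        ]] [[450.2840487  128.27275224 101.        ]]
top [[ 460.7290268  -218.54454606  169.        ]] [[476.79600464 282.86764365]
 [298.66330619 290.41772504]]
t 2.28 tcp [ 460.1 -217.9  268.9] rot [ 3.141e+00 -1.000e-03  2.899e+00] F [-0.7  0.1 -0.1] op 0.999 shift [-2.3 -3.4 18.9]
```

To row units: 155 mm / 200 = 0.775, -2.5 mm / 200 = -0.0125.

```bash

python3 steer.py '[{"x":-0.0075,"y":-0.0125,"z":0.125,"finger_gap":1},{"x":-0.0075,"y":-0.0125,"z":0.3,"finger_gap":1},{"x":-0.0075,"y":-0.0125,"z":0.475,"finger_gap":1},{"x":-0.0075,"y":-0.0125,"z":0.65,"finger_gap":1},{"x":-0.0075,"y":-0.0125,"z":0.775,"finger_gap":1}]'
python3 steer.py '[{"z":0.035,"finger_gap":1},{"z":0.035,"finger_gap":1},{"z":0.035,"finger_gap":1}]'
python3 -c "
from h import *
go(461,-220.7,107)"
```

```text
t: 2.7
eef_pos: [459.9, -215.9, 112.2]
tcp_rot: [3.14, -0.002, 2.902]
ft_force: [0.1, -0.5, -0.4]
opening: 1.002
grip_force: 0.0
t: 2.95
eef_pos: [461.2, -217.8, 108.3]
tcp_rot: [3.142, 0.0, 2.902]
ft_force: [0.2, -0.1, 0.3]
opening: 1.001
grip_force: 0.0
t 2.95 tcp [ 461.2 -217.8  108.3] rot [3.142 0.    2.902] F [ 0.2 -0.1  0.3] op 1.001 shift [-0.5 -2.8  1.3]
```

To row units: -2 mm / 200 = -0.01, 1 mm / 200 = 0.005.

```bash

python3 steer.py '[{"y":-0.01,"z":0.005,"finger_gap":1},{"y":-0.01,"z":0.005,"finger_gap":1},{"y":-0.01,"z":0.005,"finger_gap":1}]'
python3 steer.py '[{"finger_gap":0},{"finger_gap":0},{"finger_gap":0},{"finger_gap":0},{"finger_gap":0}]'
python3 steer.py '[{"finger_gap":0},{"finger_gap":0},{"finger_gap":0},{"finger_gap":0},{"finger_gap":0}]'
```

```text
t: 3.2
eef_pos: [460.5, -220.8, 107.6]
tcp_rot: [-3.141, 0.002, 2.901]
ft_force: [0.2, 0.5, -0.4]
opening: 1.0
grip_force: 0.0
t: 3.62
eef_pos: [460.1, -220.6, 106.4]
tcp_rot: [3.141, -0.0, 2.901]
ft_force: [0.2, 0.4, 0.1]
opening: 0.705
grip_force: 0.0
t: 4.03
eef_pos: [460.1, -220.5, 106.4]
tcp_rot: [3.141, -0.0, 2.901]
ft_force: [0.7, 0.7, 0.6]
opening: 0.475
grip_force: 30.0
```

To row units: -7 mm / 200 = -0.035, -6 mm / 200 = -0.03.

```bash

python3 steer.py '[{"z":-0.01,"finger_gap":0},{"z":-0.02,"finger_gap":0},{"z":-0.03,"finger_gap":0},{"z":-0.035,"finger_gap":0},{"z":-0.035,"finger_gap":0}]'
python3 steer.py '[{"z":-0.01,"finger_gap":0},{"z":-0.02,"finger_gap":0},{"z":-0.02,"finger_gap":0},{"z":-0.03,"finger_gap":0},{"z":-0.03,"finger_gap":0}]'
```

```text
t: 4.45
eef_pos: [459.9, -220.5, 113.4]
tcp_rot: [3.141, -0.0, 2.901]
ft_force: [-0.5, 0.6, -8.2]
opening: 0.482
grip_force: 30.0
t: 4.87
eef_pos: [460.2, -220.3, 119.9]
tcp_rot: [3.141, 0.0, 2.901]
ft_force: [0.9, 5.1, -3.4]
opening: 0.478
grip_force: 30.0
```

To row units: -20 mm / 200 = -0.1, -15 mm / 200 = -0.075.

```bash

python3 steer.py '[{"z":-0.025,"finger_gap":0},{"z":-0.05,"finger_gap":0},{"z":-0.075,"finger_gap":0},{"z":-0.1,"finger_gap":0},{"z":-0.1,"finger_gap":0}]'
python3 steer.py '[{"z":-0.04,"finger_gap":0},{"z":-0.1,"finger_gap":0},{"z":-0.16,"finger_gap":0},{"z":-0.225,"finger_gap":0},{"z":-0.25,"finger_gap":0}]'
python3 - <<'E'
from h import *
go(470,-50,110)
im,d=eyes.read_camera("side");cv2.imwrite("pics/s2.png",cv2.resize(im[200:420,230:480],(500,440))[...,::-1])
E
```

```text
t: 5.28
eef_pos: [460.6, -221.0, 140.7]
tcp_rot: [-3.141, 0.002, 2.901]
ft_force: [1.1, 0.1, -3.9]
opening: 0.483
grip_force: 30.0
t: 5.7
eef_pos: [460.5, -220.9, 191.2]
tcp_rot: [-3.141, 0.002, 2.901]
ft_force: [-1.1, 0.4, -4.1]
opening: 0.479
grip_force: 30.0
t 5.7 tcp [ 460.5 -220.9  191.2] rot [-3.141e+00  2.000e-03  2.901e+00] F [-1.1  0.4 -4.1] op 0.479 shift [ 31.7 168.2  81.1]
```

View pics/s2.png

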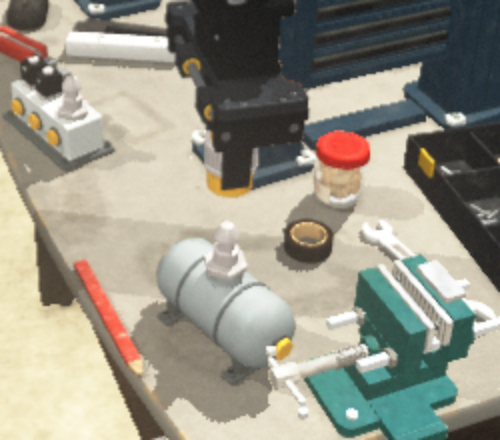

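The side picture shows the gauge hanging upright in the fingers at (230,175) in the crop, clear of the bare reservoir nipple at (226,240). I'll carry it to the open worktop.

To row units: 155 mm / 200 = 0.775, 127 mm / 200 = 0.635.

```bash

python3 steer.py '[{"x":0.025,"y":0.125,"finger_gap":0},{"x":0.055,"y":0.295,"finger_gap":0},{"x":0.09,"y":0.465,"finger_gap":0},{"x":0.12,"y":0.635,"finger_gap":0},{"x":0.145,"y":0.775,"finger_gap":0}]'
python3 steer.py '[{"x":0.01,"y":0.05,"z":0.1,"finger_gap":0},{"x":0.015,"y":0.065,"z":0.25,"finger_gap":0},{"x":0.015,"y":0.065,"z":0.425,"finger_gap":0},{"x":0.015,"y":0.065,"z":0.6,"finger_gap":0},{"x":0.015,"y":0.065,"z":0.715,"finger_gap":0}]'
python3 steer.py '[{"z":0.03,"finger_gap":0},{"z":0.06,"finger_gap":0},{"z":0.06,"finger_gap":0},{"z":0.06,"finger_gap":0}]'
python3 -c "
from h import *
go(470,-50,24)"
```

```text
t: 6.17
eef_pos: [468.4, -61.2, 189.1]
tcp_rot: [3.141, -0.001, 2.901]
ft_force: [0.8, 0.6, -3.2]
opening: 0.478
grip_force: 30.0
t: 6.58
eef_pos: [468.1, -49.3, 43.8]
tcp_rot: [3.142, -0.002, 2.901]
ft_force: [0.1, -0.0, -3.7]
opening: 0.482
grip_force: 30.0
t: 6.92
eef_pos: [469.7, -50.0, 35.3]
tcp_rot: [3.142, 0.001, 2.901]
ft_force: [-0.3, 0.7, -3.3]
opening: 0.482
grip_force: 30.0
t 6.92 tcp [469.7 -50.   35.3] rot [3.142e+00 1.000e-03 2.901e+00] F [-0.3  0.7 -3.3] op 0.482 shift [-0.3  0.  11.3]
```

To row units: 13 mm / 200 = 0.065, 11 mm / 200 = 0.055.

```bash

python3 steer.py '[{"z":0.02,"finger_gap":0},{"z":0.04,"finger_gap":0},{"z":0.055,"finger_gap":0},{"z":0.065,"finger_gap":0},{"z":0.065,"finger_gap":0}]'
python3 steer.py '[{"z":0.01,"finger_gap":0},{"z":0.02,"finger_gap":0},{"z":0.02,"finger_gap":0}]'
```

```text
t: 7.33
eef_pos: [469.0, -49.8, 21.2]
tcp_rot: [3.141, -0.0, 2.901]
ft_force: [-1.4, 0.0, -4.1]
opening: 0.482
grip_force: 30.0
t: 7.58
eef_pos: [469.0, -49.8, 17.1]
tcp_rot: [3.142, -0.0, 2.901]
ft_force: [-0.9, -0.1, -3.6]
opening: 0.477
grip_force: 30.0
```

To row units: 1 mm / 200 = 0.005.

```bash

python3 steer.py '[{"z":0.005,"finger_gap":0},{"z":0.005,"finger_gap":0}]'
python3 steer.py '[{"z":0.005,"finger_gap":0},{"z":0.005,"finger_gap":0}]'
```

```text
t: 7.75
eef_pos: [469.1, -49.8, 16.3]
tcp_rot: [3.141, -0.0, 2.901]
ft_force: [-0.2, 0.1, -4.3]
opening: 0.479
grip_force: 30.0
t: 7.92
eef_pos: [469.1, -49.8, 15.3]
tcp_rot: [3.141, -0.0, 2.901]
ft_force: [-0.6, 0.5, -3.8]
opening: 0.477
grip_force: 30.0
```

To row units: 1 mm / 200 = 0.005.

```bash

python3 steer.py '[{"z":0.005,"finger_gap":0},{"z":0.005,"finger_gap":0}]'
python3 steer.py '[{"z":0.005,"finger_gap":0},{"z":0.005,"finger_gap":0}]'
```

```text
t: 8.08
eef_pos: [469.2, -49.8, 15.0]
tcp_rot: [3.142, 0.001, 2.901]
ft_force: [-2.3, -0.4, 7.1]
opening: 0.478
grip_force: 30.0
t: 8.25
eef_pos: [469.3, -49.8, 14.9]
tcp_rot: [3.142, 0.001, 2.901]
ft_force: [-5.8, 0.4, 22.4]
opening: 0.477
grip_force: 30.0
```

To row units: -1.5 mm / 200 = -0.0075.

```bash

python3 steer.py '[{"z":-0.0075,"finger_gap":0},{"z":-0.0075,"finger_gap":0}]'
python3 steer.py '[{"finger_gap":0.6},{"finger_gap":0.7},{"finger_gap":0.85},{"finger_gap":1},{"finger_gap":1}]'
python3 steer.py '[{"finger_gap":1},{"finger_gap":1},{"finger_gap":1},{"finger_gap":1}]'
python3 -c "
from h import *
go(469.2,-49.8,60)"
```

```text
t: 8.42
eef_pos: [469.3, -49.8, 15.4]
tcp_rot: [3.142, 0.001, 2.901]
ft_force: [-0.5, -0.1, -3.4]
opening: 0.481
grip_force: 30.0
t: 8.83
eef_pos: [469.2, -49.8, 14.9]
tcp_rot: [3.142, -0.0, 2.901]
ft_force: [-0.6, 0.2, -0.6]
opening: 0.773
grip_force: 0.0
t: 9.17
eef_pos: [469.1, -49.8, 14.9]
tcp_rot: [3.142, 0.0, 2.901]
ft_force: [-0.1, -0.8, 0.2]
opening: 0.992
grip_force: 0.0
t 9.17 tcp [469.1 -49.8  14.9] rot [3.142 0.    2.901] F [-0.1 -0.8  0.2] op 0.992 shift [ -0.1   0.  -45.1]
```

To row units: -46 mm / 200 = -0.23, -40 mm / 200 = -0.2.

```bash

python3 steer.py '[{"z":-0.05,"finger_gap":1},{"z":-0.125,"finger_gap":1},{"z":-0.2,"finger_gap":1},{"z":-0.23,"finger_gap":1},{"z":-0.23,"finger_gap":1}]'
python3 - <<'E'
from h import *
i=eyes.camera_info("wrist");im,d=eyes.read_camera("wrist");s=status.state();print(px(i,[[469.2,-49.8,78]]))
C=cloud(i,d).reshape(-1,3);q=C[(C[:,2]>73)&(C[:,2]<83)&(np.hypot(C[:,0]-469,C[:,1]+50)<26)]
print("dial",len(q),q.mean(0),q[:,2].std(),cv2.minEnclosingCircle(q[:,:2].astype(np.float32)))
cv2.imwrite("pics/w3.png",im[...,::-1]);go(469.2,-49.8,60)
E
```

```text
t: 9.58
eef_pos: [469.7, -49.9, 62.5]
tcp_rot: [3.142, 0.003, 2.901]
ft_force: [-0.2, 1.2, -0.6]
opening: 0.998
grip_force: 0.0
[[321.16809205 307.70705452]]
dial 4345 [465.56148803 -50.85887744  74.82338684] 1.7441445965121227 ((470.88494873046875, -52.12799072265625), 21.164602279663086)
t 9.63 tcp [469.4 -49.8  61.6] rot [3.142e+00 2.000e-03 2.901e+00] F [ 0.4 -0.2 -0.5] op 1.0 shift [ 0.2 -0.   1.6]
```

View pics/w3.png

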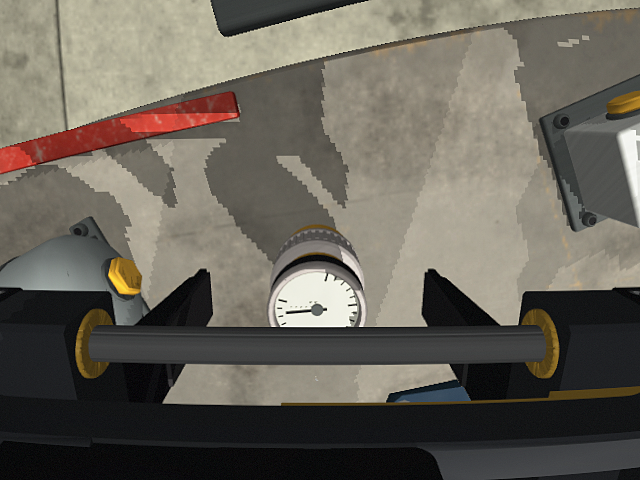

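The picture shows the gauge standing upright between the open fingers, with its dial hub at (317,309). That is within 2 mm of the hand's centre line. I'll grip the case.

To row units: 1 mm / 200 = 0.005.

```bash

python3 steer.py '[{"z":0.005,"finger_gap":1},{"z":0.005,"finger_gap":0},{"z":0.005,"finger_gap":0},{"z":0.005,"finger_gap":0},{"z":0.005,"finger_gap":0}]'
python3 steer.py '[{"finger_gap":0},{"finger_gap":0},{"finger_gap":0},{"finger_gap":0},{"finger_gap":0}]'
python3 steer.py '[{"finger_gap":0},{"finger_gap":0},{"finger_gap":0}]'
```

```text
t: 10.05
eef_pos: [469.0, -49.8, 59.6]
tcp_rot: [3.142, -0.001, 2.901]
ft_force: [0.3, -0.0, 0.3]
opening: 0.775
grip_force: 0.0
t: 10.47
eef_pos: [469.1, -49.8, 60.0]
tcp_rot: [3.142, 0.0, 2.901]
ft_force: [0.4, 1.5, -0.4]
opening: 0.439
grip_force: 30.0
t: 10.72
eef_pos: [469.1, -49.8, 60.0]
tcp_rot: [3.141, 0.0, 2.901]
ft_force: [-0.7, -0.5, 0.0]
opening: 0.437
grip_force: 30.0
```

To row units: -130 mm / 200 = -0.65, -105 mm / 200 = -0.525.

```bash

python3 steer.py '[{"z":-0.075,"finger_gap":0},{"z":-0.225,"finger_gap":0},{"z":-0.375,"finger_gap":0},{"z":-0.525,"finger_gap":0},{"z":-0.65,"finger_gap":0}]'
python3 steer.py '[{"x":0.04,"y":0.11,"finger_gap":0},{"x":0.1,"y":0.275,"finger_gap":0},{"x":0.16,"y":0.44,"finger_gap":0},{"x":0.22,"y":0.61,"finger_gap":0},{"x":0.27,"y":0.75,"finger_gap":0}]'
python3 steer.py '[{"x":0.025,"y":0.07,"finger_gap":0},{"x":0.035,"y":0.095,"finger_gap":0},{"x":0.035,"y":0.095,"finger_gap":0},{"x":0.035,"y":0.095,"finger_gap":0}]'
python3 - <<'E'
from h import *
go(450,129,164)
i=eyes.camera_info("wrist");im,d=eyes.read_camera("wrist");s=status.state()
C=cloud(i,d).reshape(-1,3);q=C[(np.abs(C[:,2]-s["eef_pos"][2]-18)<8)&(np.hypot(C[:,0]-450,C[:,1]-129)<26)]
print("dial",len(q),q.mean(0),cv2.minEnclosingCircle(q[:,:2].astype(np.float32)))
im2,_=eyes.read_camera("side");t,_=eyes.read_camera("top")
cv2.imwrite("pics/s3.png",np.hstack([cv2.resize(im2[170:290,200:320],(400,400)),cv2.resize(t[240:340,240:340],(400,400))])[...,::-1])
E
```

```text
t: 11.13
eef_pos: [468.8, -49.7, 191.6]
tcp_rot: [3.142, 0.0, 2.901]
ft_force: [1.1, -1.2, -3.9]
opening: 0.435
grip_force: 30.0
t: 11.55
eef_pos: [451.5, 110.6, 189.7]
tcp_rot: [3.142, -0.001, 2.901]
ft_force: [0.4, -0.7, -3.1]
opening: 0.436
grip_force: 30.0
t: 11.88
eef_pos: [450.0, 128.4, 189.8]
tcp_rot: [-3.141, -0.0, 2.901]
ft_force: [-0.1, 0.2, -3.8]
opening: 0.438
grip_force: 30.0
t 11.88 tcp [450.  128.4 189.8] rot [-3.141 -0.     2.901] F [-0.1  0.2 -3.8] op 0.438 shift [ 0.2  0.6 25.8]
dial 5967 [445.62421825 128.33876664 204.45686482] ((447.1896057128906, 129.57260131835938), 24.92946434020996)
```

View pics/s3.png

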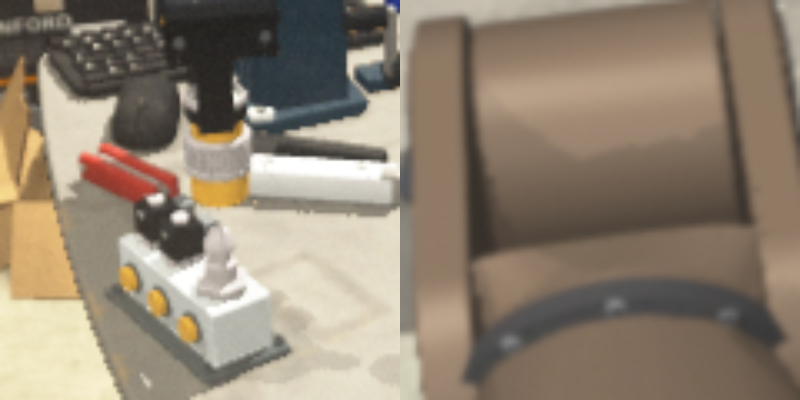

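The side crop shows the gauge nose centred at about x=219, straight above the nipple tip at about x=218. I'll lower it slowly.

To row units: 40 mm / 200 = 0.2, 36 mm / 200 = 0.18.

```bash

python3 steer.py '[{"y":0.0025,"z":0.04,"finger_gap":0},{"y":0.0025,"z":0.09,"finger_gap":0},{"y":0.0025,"z":0.14,"finger_gap":0},{"y":0.0025,"z":0.18,"finger_gap":0},{"y":0.0025,"z":0.2,"finger_gap":0}]'
python3 steer.py '[{"z":0.02,"finger_gap":0},{"z":0.04,"finger_gap":0},{"z":0.04,"finger_gap":0}]'
python3 -c "
from h import *
go(450,129,121)"
```

```text
t: 12.45
eef_pos: [450.0, 128.9, 148.7]
tcp_rot: [-3.141, -0.001, 2.9]
ft_force: [0.4, -0.9, -3.4]
opening: 0.436
grip_force: 30.0
t: 12.7
eef_pos: [449.9, 129.5, 141.4]
tcp_rot: [3.141, -0.001, 2.9]
ft_force: [-1.5, 4.2, -5.1]
opening: 0.435
grip_force: 30.0
t 12.7 tcp [449.9 129.5 141.4] rot [ 3.141e+00 -1.000e-03  2.900e+00] F [-1.5  4.2 -5.1] op 0.435 shift [-0.2 -0.5 20.4]
```

To row units: 4 mm / 200 = 0.02, 2 mm / 200 = 0.01.

```bash

python3 steer.py '[{"y":0.005,"finger_gap":0},{"y":0.005,"z":0.01,"finger_gap":0},{"y":0.005,"z":0.02,"finger_gap":0},{"y":0.005,"z":0.02,"finger_gap":0}]'
python3 steer.py '[{"z":0.01,"finger_gap":0},{"z":0.02,"finger_gap":0},{"z":0.02,"finger_gap":0}]'
```

```text
t: 13.03
eef_pos: [450.4, 130.3, 137.7]
tcp_rot: [-3.142, -0.0, 2.901]
ft_force: [-1.2, 1.5, -4.6]
opening: 0.436
grip_force: 30.0
t: 13.28
eef_pos: [450.3, 130.4, 133.7]
tcp_rot: [3.141, -0.001, 2.901]
ft_force: [-2.8, 2.3, -1.7]
opening: 0.435
grip_force: 30.0
```

To row units: 4 mm / 200 = 0.02, 2 mm / 200 = 0.01.

```bash

python3 steer.py '[{"x":0.0025,"y":0.0025,"finger_gap":0},{"x":0.0025,"y":0.0025,"z":0.01,"finger_gap":0},{"x":0.0025,"y":0.0025,"z":0.02,"finger_gap":0},{"x":0.0025,"y":0.0025,"z":0.02,"finger_gap":0}]'
python3 steer.py '[{"z":0.01,"finger_gap":0},{"z":0.02,"finger_gap":0},{"z":0.02,"finger_gap":0}]'
python3 steer.py '[{"z":0.01,"finger_gap":0},{"z":0.015,"finger_gap":0},{"z":0.015,"finger_gap":0}]'
```

```text
t: 13.62
eef_pos: [450.3, 130.9, 130.1]
tcp_rot: [3.141, 0.0, 2.901]
ft_force: [-2.5, 1.4, -0.7]
opening: 0.437
grip_force: 30.0
t: 13.87
eef_pos: [449.8, 130.9, 125.3]
tcp_rot: [-3.141, -0.001, 2.901]
ft_force: [-2.2, 2.2, -6.1]
opening: 0.436
grip_force: 30.0
t: 14.12
eef_pos: [450.2, 130.9, 122.5]
tcp_rot: [-3.141, -0.0, 2.901]
ft_force: [-0.9, 0.6, -10.2]
opening: 0.436
grip_force: 30.0
```

```bash

python3 steer.py '[{"z":0.005,"finger_gap":0},{"z":0.005,"finger_gap":0}]'
python3 steer.py '[{"z":0.005,"finger_gap":0},{"z":0.005,"finger_gap":0}]'
```

```text
t: 14.28
eef_pos: [450.7, 130.9, 121.9]
tcp_rot: [3.141, 0.001, 2.901]
ft_force: [0.2, -0.6, -4.1]
opening: 0.432
grip_force: 30.0
t: 14.45
eef_pos: [450.6, 131.0, 121.3]
tcp_rot: [3.141, 0.001, 2.901]
ft_force: [-0.2, 0.7, -0.9]
opening: 0.437
grip_force: 30.0
```

To row units: 1 mm / 200 = 0.005.

```bash

python3 steer.py '[{"z":0.005,"finger_gap":0},{"z":0.005,"finger_gap":0}]'
```

```text
t: 14.62
eef_pos: [450.7, 131.0, 121.1]
tcp_rot: [3.141, 0.002, 2.901]
ft_force: [-2.7, -0.5, 12.6]
opening: 0.435
grip_force: 30.0
```

```bash

python3 steer.py '[{"z":0.005,"finger_gap":0},{"z":0.005,"finger_gap":0}]'
python3 steer.py '[{"z":-0.0075,"finger_gap":0},{"z":-0.015,"finger_gap":0},{"z":-0.02,"finger_gap":0},{"z":-0.0225,"finger_gap":0},{"z":-0.0225,"finger_gap":0}]'
python3 steer.py '[{"z":0.005,"finger_gap":0},{"z":0.0125,"finger_gap":0},{"z":0.0175,"finger_gap":0},{"z":0.02,"finger_gap":0},{"z":0.02,"finger_gap":0}]'
```

```text
t: 14.78
eef_pos: [451.0, 131.0, 120.9]
tcp_rot: [3.14, 0.003, 2.901]
ft_force: [-6.3, -1.0, 25.8]
opening: 0.434
grip_force: 30.0
t: 15.2
eef_pos: [449.7, 130.9, 122.7]
tcp_rot: [-3.141, -0.002, 2.901]
ft_force: [0.9, 0.7, -16.7]
opening: 0.435
grip_force: 30.0
t: 15.62
eef_pos: [450.8, 131.0, 121.1]
tcp_rot: [3.141, 0.002, 2.901]
ft_force: [-4.8, -1.2, 15.8]
opening: 0.433
grip_force: 30.0
```

The pull test held: the gauge stopped about 2 mm up with 17 N on the wrist, so it is locked. I'll ease off, let go and withdraw.

```bash

python3 steer.py '[{"z":-0.0035,"finger_gap":0},{"z":-0.0035,"finger_gap":0},{"z":-0.0035,"finger_gap":0.6},{"z":-0.0035,"finger_gap":0.8},{"z":-0.0035,"finger_gap":1}]'
python3 steer.py '[{"finger_gap":1},{"finger_gap":1},{"finger_gap":1},{"finger_gap":1},{"finger_gap":1}]'
python3 steer.py '[{"z":-0.075,"finger_gap":1},{"z":-0.225,"finger_gap":1},{"z":-0.4,"finger_gap":1},{"z":-0.55,"finger_gap":1},{"z":-0.6,"finger_gap":1}]'
python3 steer.py '[{"finger_gap":1},{"finger_gap":1},{"finger_gap":1}]'
python3 - <<'E'
from h import *
go(450.5,131,121)
i=eyes.camera_info("wrist");im,d=eyes.read_camera("wrist");im2,_=eyes.read_camera("side")
C=cloud(i,d).reshape(-1,3);q=C[(np.abs(C[:,2]-139)<10)&(np.hypot(C[:,0]-450,C[:,1]-130)<30)]
print("dial",len(q),q.mean(0),cv2.minEnclosingCircle(q[:,:2].astype(np.float32)))
cv2.imwrite("pics/end.png",np.hstack([cv2.resize(im2[190:290,210:310],(400,400)),cv2.resize(im[130:300,230:400],(400,400))])[...,::-1])
E
```

```text
t: 16.03
eef_pos: [450.5, 131.0, 120.3]
tcp_rot: [3.141, 0.001, 2.901]
ft_force: [-0.8, -0.3, -0.6]
opening: 0.588
grip_force: 0.0
t: 16.45
eef_pos: [450.2, 130.9, 120.1]
tcp_rot: [3.142, -0.0, 2.901]
ft_force: [-0.4, -0.0, 0.8]
opening: 0.94
grip_force: 0.0
t: 16.87
eef_pos: [451.2, 131.1, 244.1]
tcp_rot: [3.139, 0.005, 2.901]
ft_force: [-0.5, -0.0, -0.1]
opening: 1.001
grip_force: 0.0
t: 17.12
eef_pos: [449.7, 130.8, 239.0]
tcp_rot: [-3.141, -0.002, 2.901]
ft_force: [-0.4, 0.3, -0.1]
opening: 0.998
grip_force: 0.0
t 17.12 tcp [449.7 130.8 239. ] rot [-3.141e+00 -2.000e-03  2.901e+00] F [-0.4  0.3 -0.1] op 0.998 shift [ -1.    0.4 118. ]
dial 2918 [449.72778801 128.80465831 135.36018885] ((450.1911926269531, 128.75640869140625), 21.16079330444336)
```

View pics/end.png

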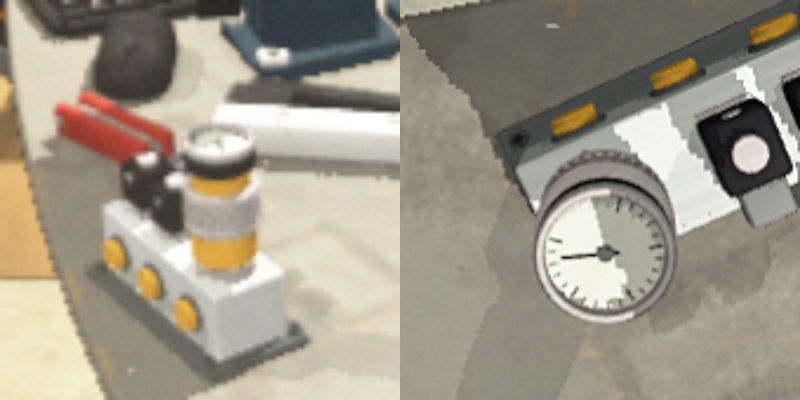

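The left crop shows the gauge upright on the block at (220,200), nose on the shoulder, sleeve forward with the hexagon showing above it. The right crop shows the dial at (604,254), and the hand is clear.

```bash
python3 -c "
from cell import env, eyes, status
print(env.job_done())"
```

```text
the job is handed in; nothing more can be done
None
```

The gauge is on the valve block's nipple, fully home and locked (it held a pull of about 17 N), with the sleeve forward and the hand clear; I handed the job in at about 17 s and no verdict was returned.

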